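# Restart the tripped fume extractor from its control box

### The job

The bench fume extractor has tripped. On its grey control box push the popped-out blue overload plunger fully in (it stays in), then tip the black rocker fully over by pressing down its raised end with the green dot, and then press the green start button fully in, let it spring back out and move clear. Leave the red stop button alone and do not lift or push about the bottle, solder spool or glass cutter beside the box; nothing needs to be gripped.

Things in the scene. Friction and masses are not known exactly. Their poses are not given: they have to be found in the camera images.
- control_box: Grey control box fixed to the bench, 180 x 180 mm, 55 mm high; origin at the centre of its underside, z up, x and y along its sides. On top, centred at x = +-40, y = +-40 mm of this frame and turned with the box, sit four 72 mm square stations (blue plunger, black rocker, green and red button); which is where changes from run to run. The box is turned by up to 0.35 rad.
- reset_top (a point): Centre of the top face of the blue overload plunger (round, 34 mm across). Popped out it is 82 to 84 mm above the bench, fully in 76 mm. It slides straight down. On one of the four stations; which one changes.
- reset (a joint): Travel of the blue plunger in m: 0 to 0.002 popped out at the start, 0.008 fully in against its stop. About 2.5 N of friction, no spring: it stays where it is left.
- rocker_on_end (a point): Middle of the green dot on the rocker's ON wing, 20 mm from the pivot: the spot to press down, about 77 mm above the bench at the start, 69 mm fully over. The rocker is black, a shallow V of two wings, 34 mm wide (y of the box), 58 mm long (x of the box); the ON wing is on the +x side of the pivot in the box's frame, the other has a white dot. On one of the four stations; which one changes.
- rocker (a joint): Angle of the rocker in rad: 0 to 0.03 at the start (off: green-dot wing stands up 0.4 rad), 0.40 fully over against its stop (green-dot wing level, white one up). It stays where it is left; 3 to 4 N pressed down at the dot moves it. When level, a wing stands 2 mm above the grey frame, 12 mm high over the box top, round the rocker.
- start_top (a point): Centre of the top face of the green start button (round, 34 mm across), 76 mm above the bench when out; 6 mm of travel straight down. On one of the four stations; which one changes.
- start (a joint): Travel of the green start button in m: 0 out, 0.006 fully in against its stop. A spring pushes it back: 1.5 N to start, 4.5 N fully in.
- stop_top (a point): Centre of the top face of the red stop button, same size, height and spring as the green one; not to be pressed. On one of the four stations; which one changes.
- stop (a joint): Travel of the red stop button in m: 0 out, 0.006 fully in.
- flux_bottle: Loose white bottle with red cap, 54 mm across, 108 mm tall, origin at the centre of its foot; stands near the box on its -y side. Leave alone.
- solder_spool: Loose spool of solder, 67 x 86 mm, 41 mm high, origin at the centre of its underside; lies near the box on its +y side. Leave alone.
- glass_cutter: Loose glass cutter with a wooden handle, 14 x 137 mm, 14 mm high, long along its y axis, origin at the centre of its underside; lies near the box on its -y side. Leave alone.
- start_station: The fixed square plate carrying the green start button, 72 x 72 mm, 3 mm thick; its origin is the centre of its underside, 55 mm above the bench, axes as those of the control box.

How it is judged:
By the outcome, as a careful person would: the job done as asked, in the order asked, and still so for the second after the job is handed in, with the robot touching nothing.
It also fails if it takes over 38 s, if anything falls off the work surface, if the arm or the gripper's body presses on something with over 40 N, if the wrist force passes 120 N, or if a joint passes its speed limit or range.

### The arm

A 6-joint arm with a two-finger parallel gripper is mounted at the origin on a cart in front of the work surface, level with it; the furniture and walls round the work are solid. World frame = base frame: x ahead of the robot, y to its left, z up, the work surface at z = 0. Lengths are in m, angles in rad, forces in N, time in s.
With the tool pointing down it reaches from about 0.275 to 0.75 m from the base axis. Payload 10.2 kg.
Tool frame: the origin (TCP) lies at the very end of the fingers, on their centre line; the grasp point (between the pads) lies 19 mm behind it; z points along the fingers, y is the line along which they close (so a half turn about z gives the same grasp; the last joint's range is limited). The gripper opens to 88 mm and grips with 3 to 60 N. Pads are 18 mm wide; open, the fingers measure 123 mm over their backs; the gripper's body (75 mm by 187 mm) begins 45 mm behind the grasp point.
Start: joints at [-1.363, 0.313, 1.498, -0, 1.331, -0.223], TCP at [0.219, -0.477, 0.239] pointing down, gripper open.
Joint ranges: [-2.94, 2.94], [-0.97, 2.17], [0.19, 2.56], [-1.23, 4.37], [0.02, 3.11], [-2.88, 2.88]. Speed limits (rad/s): [2.39, 2.39, 3.01, 3.14, 3.14, 3.14].

### API

Orientations are given as a rotation vector (axis times angle).
In Python, from bench import robot, snapshot, camera_info, job_done gives the robot as it stands.
- The arm moves only by the tool carry_out, never from a script. Its argument "rows" is a list of rows, each a list of 7 numbers: the finger opening in cm, from 0 to 8.81, then the shift along the tool's x, y, z in cm, then the turn, a rotation vector about the tool's x, y, z in degrees. In form: [[claw, dx, dy, dz, ax, ay, az], ...]. A call has 1 to 12 rows; each row is the pose to reach, as a shift and turn from the pose commanded when the call began, along the tool's axes at that moment; what a row does not reach only later rows make up. A row lasts 1/10 s, in which the tool goes at most 50 mm and 8.59 degrees, less where a joint would pass 70% of its speed; a pose out of reach is approached as far as the arm can. A call with a gripper value outside its range is refused whole. The fingers move at their own pace and stop on an object; "grip_force" is the grip in N (left out, the last holds). Time passes only in rows, so rows that repeat a pose let the fingers close. It gives the time, the measured TCP pose, the force, the opening and the grip force at its end, in the units of the state.
- robot.get_state(): the state, without advancing time (a new reading comes with each control period).
- snapshot(name): name is "scene" or "side" or "wrist"; returns (picture, depth): 400x640x3 uint8, red, green, blue; 400x640 float32, m along the optical axis (not along the pixel's ray), 0 where there is no reading.
- camera_info(name): a dict with "camera_matrix" (3x3 intrinsics, pixels), "pose" (4x4, takes a point from camera to world coordinates); the wrist camera has in their place "hand_eye" (4x4, takes a point from camera to tool coordinates, whose origin is the TCP and whose axes are the flange's). Camera axes: x right, y down, z forward; pixel columns grow to the right and rows downward; lengths in m; the calibration is good to about 2 mm. A picture is of the moment at which its call begins: read the wrist's pose just before it. camera_info takes no time and is no camera call.
- job_done(): hands the job in; it is judged then, once.
The state is a dict: "time": time; "joints": joint angles; "qvel": joint speeds; "effort": joint torques, N m; "eef_pos": TCP position; "tcp_rot": TCP orientation; "force": force on the tool from outside, world axes, zero at the start; "wrist_torque": the same for the moment, N m; "gripper_width": opening from 0.0 (shut) to 1.0 (fully open); "grip_force": force on a finger pad.
Only numpy, scipy, OpenCV 4.12 (cv2) and the standard library are available. Lean on these libraries where they do the work, as an engineer would, in place of code of your own. Each camera call takes 0.05 s, during which the arm holds its last target. There are 200 camera calls.

## Working session

There is one attempt and no reset: what is moved stays moved. The work goes in short steps, Python scripts to look and compute and a tool call to move; the robot and the scene stay as the last step left them, time stands still between calls to the robot, and variables do not carry over. Pictures are saved under pics/ and viewed, at most 10 in all, crops included, and the job is handed in when it is done.

Besides the shell and the picture viewer there is one more tool, called as name(argument=value, ...) on one line, values as JSON. carry_out: Moves the arm, as the interface text tells. Its arguments: {"type":"object","properties":{"rows":{"type":"array","items":{"type":"array","items":{"type":"number"}}},"grip_force":{"type":"number"}},"required":["rows"]}

```bash
mkdir -p pics; cat > h.py <<'E'
import numpy as np, cv2
from scipy.spatial.transform import Rotation as R
from bench import robot, snapshot, camera_info, job_done
def save(n,im): cv2.imwrite('pics/'+n+'.png',cv2.cvtColor(im,cv2.COLOR_RGB2BGR))
def pose(name,st=None):
    ci=camera_info(name)
    if name!='wrist': return np.array(ci['camera_matrix']),np.array(ci['pose'])
    T=np.eye(4);T[:3,:3]=R.from_rotvec(st['tcp_rot']).as_matrix();T[:3,3]=st['eef_pos']
    return np.array(ci['camera_matrix']),T@np.array(ci['hand_eye'])
def ray(K,P,u,v,z):
    d=P[:3,:3]@np.linalg.inv(K)@np.array([u,v,1.]);o=P[:3,3]
    return o+d*(z-o[2])/d[2]
def blobs(im,minA=60):
    h=cv2.cvtColor(im,cv2.COLOR_RGB2HSV);out=[]
    for n,lo,hi in [('blue',(100,110,50),(130,255,255)),('green',(45,90,40),(90,255,255)),('red',(0,140,60),(8,255,255)),('red2',(172,140,60),(180,255,255))]:
        m=cv2.inRange(h,lo,hi);k,_,s,c=cv2.connectedComponentsWithStats(m)
        for i in range(1,k):
            if s[i,4]>=minA: out.append((n,c[i].round(1),s[i]))
    return out
E
python3 - <<'E'
from h import *
st=robot.get_state();print(st)
a,d=snapshot('scene');save('scene0',a)
K,P=pose('scene');print(P.round(3))
for n,c,s in blobs(a,25): print(n,c,s,ray(K,P,*c,.078).round(4))
b,_=snapshot('side');save('side0',b)
K,P=pose('side');print(P.round(3))
for n,c,s in blobs(b,25): print(n,c,s,ray(K,P,*c,.078).round(4))
E
```

```text
{'time': 0.0, 'joints': array([-1.36338538e+00,  3.13441022e-01,  1.49844926e+00, -2.33125618e-05,
        1.33098796e+00, -2.23425508e-01]), 'qvel': array([-0.00044049,  0.00013256,  0.00082175, -0.0006186 , -0.00068412,
        0.00070187]), 'effort': array([ 7.97997727e-04, -4.02211690e+01, -2.52271020e+01,  6.95274398e-02,
        3.52455850e-02, -1.15220801e-04]), 'eef_pos': array([ 0.21917485, -0.47678521,  0.23816108]), 'tcp_rot': array([-3.06772340e+00, -6.71267992e-01,  1.93870198e-05]), 'force': array([0.19176942, 0.25924853, 0.38912376]), 'wrist_torque': array([ 0.03262954, -0.00361928, -0.0088193 ]), 'grip_force': 0.0, 'gripper_width': 0.9967587791741994}
[[-0.871 -0.379  0.313  0.239]
 [-0.491  0.67  -0.557  0.557]
 [ 0.001 -0.638 -0.77   0.827]
 [ 0.     0.     0.     1.   ]]
blue [456.3  34.3] [450  33  12   3  25] [ 0.4722 -0.93    0.078 ]
blue [313.9 231.2] [307 225  15  14 164] [0.4956 0.0951 0.078 ]
green [296.2 197.9] [289 192  15  13 144] [0.5812 0.0303 0.078 ]
green [319.9 203.7] [317 201   7   7  37] [0.5224 0.0179 0.078 ]
red [281.7   1.7] [275   0  13   5  35
[... 1047 characters left out ...]
78 ]
red [349.   55.6] [340  45  17  21 201] [0.4869 0.5705 0.078 ]
red [432.6  60.5] [424  52  18  19  97] [0.7504 0.6172 0.078 ]
red [417.9  77.9] [414  66   9  26  54] [0.7174 0.5183 0.078 ]
red [425.2  97.6] [410  66  29  59 353] [0.7513 0.4334 0.078 ]
red [418.3 131. ] [410 124  16  16  75] [0.7513 0.289  0.078 ]
red [418.5 147.1] [413 139  10  15  38] [0.7605 0.2281 0.078 ]
red [408.3 164.2] [398 140  20  46 302] [0.7434 0.1598 0.078 ]
red [227.1 164.5] [220 151  13  29 112] [0.2852 0.0321 0.078 ]
red [212.5 164.4] [207 152  14  26 127] [0.2481 0.0222 0.078 ]
red [340.7 169.6] [335 164  13  12 119] [0.5766 0.0944 0.078 ]
red [297.5 220.5] [292 214  12  14 138] [ 0.5151 -0.0884  0.078 ]
```

View pics/scene0.png

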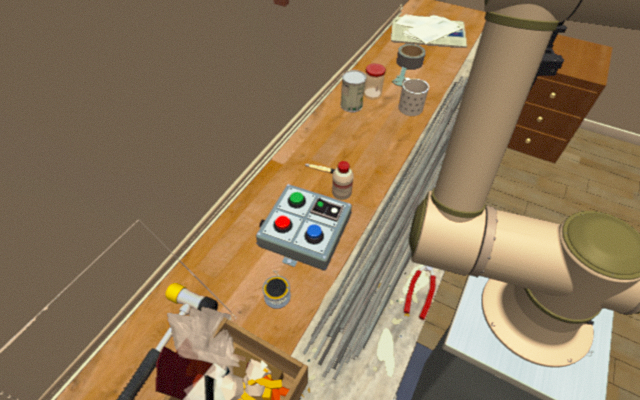

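The scene view shows the box with green at (296,198), the rocker at (326,208), red at (282,222) and blue at (314,231). The bottle is at (343,180) and the spool at (277,292). Next I'll move above the box with the fingers closed.

carry_out(rows=[[0,12,-8,0,0,0,5],[0,16,-11,0,0,0,10],[0,20,-14,0,0,0,15],[0,24,-17,0,0,0,19],[0,28,-20,0,0,0,19],[0,32,-22,0,0,0,19],[0,36,-24.5,0,0,0,19],[0,40,-27,0,0,0,19],[0,44,-30,0,0,0,19],[0,48,-33,0,0,0,19],[0,50,-35,0,0,0,19],[0,50,-35,0,0,0,19]])

```text
time: 1.3
eef_pos: [0.523, 0.0426, 0.2385]
tcp_rot: [-3.138, -0.156, 0.001]
force: [-0.3, -1.6, 0.6]
gripper_width: 0.002
grip_force: 0.0
```

carry_out(rows=[[0,0,0,0,0,0,0],[0,0,0,0,0,0,0],[0,0,0,0,0,0,0]])

```text
time: 1.6
eef_pos: [0.5221, 0.0396, 0.2386]
tcp_rot: [3.138, 0.154, -0.001]
force: [1.0, -0.3, -0.1]
gripper_width: 0.002
grip_force: 0.0
```

```bash
python3 - <<'E'
from h import *
st=robot.get_state();print(st['time'],st['eef_pos'],st['tcp_rot'],np.abs(st['qvel']).max(),st['gripper_width'])
a,d=snapshot('wrist');save('w1',a)
K,P=pose('wrist',st);print(P.round(3))
for n,c,s in blobs(a,100): print(n,c,s,ray(K,P,*c,.076).round(4))
E
```

```text
1.6 [0.52211522 0.03955589 0.23855677] [ 3.13767319e+00  1.54261489e-01 -9.23567475e-04] 0.01503178718830621 0.0016516337580186175
[[ 0.097 -0.957 -0.274  0.593]
 [-0.995 -0.093 -0.027  0.047]
 [ 0.001  0.276 -0.961  0.385]
 [ 0.     0.     0.     1.   ]]
blue [260.8 199. ] [244 184  34  31 835] [0.4964 0.0938 0.076 ]
green [340.8 114.5] [324  97  35  36 999] [0.5862 0.0232 0.076 ]
green [340.9 180. ] [334 175  14  11 126] [0.5237 0.0158 0.076 ]
red [252.2 116.1] [239  98  35  37 569] [0.5767 0.1058 0.076 ]
red [469.  199.7] [450 184  39  34 947] [ 0.5159 -0.1153  0.076 ]
```

View pics/w1.png

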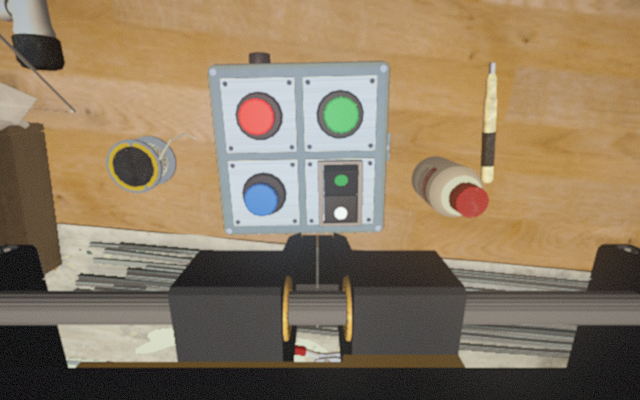

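The wrist view shows blue at (261,199), green at (341,114), the rocker's green dot at (341,180), white dot at (341,213) and red at (258,115). The tool is already lined up with the box to about 1°. Next I'll hover over blue.

carry_out(rows=[[0,-1.8,-5.5,4,0,0,0],[0,-1.8,-5.5,8,0,0,0],[0,-1.8,-5.5,11,0,0,0],[0,-1.8,-5.5,13,0,0,0],[0,-1.8,-5.5,14,0,0,0],[0,-1.8,-5.5,14,0,0,0],[0,-1.8,-5.5,14,0,0,0],[0,-1.8,-5.5,14,0,0,0]])

```text
time: 2.45
eef_pos: [0.4998, 0.093, 0.0999]
tcp_rot: [3.138, 0.155, 0.004]
force: [0.1, -0.2, -0.0]
gripper_width: 0.003
grip_force: 0.0
```

```bash
python3 - <<'E'
from h import *
st=robot.get_state();print(st['time'],st['eef_pos'],st['tcp_rot'],st['force'])
a,d=snapshot('wrist')
K,P=pose('wrist',st)
for n,c,s in blobs(a,100): print(n,c,s,ray(K,P,*c,.076).round(4),ray(K,P,*c,.083).round(4))
b,_=snapshot('scene');c=b[130:280,230:390]
d,_=snapshot('side');e=d[110:260,230:390]
save('chk',np.vstack([cv2.resize(a,(640,400))[:300],cv2.resize(np.hstack([c,e]),(640,300))]))
E
```

```text
2.45 [0.4997906  0.09300175 0.09994635] [3.137576   0.15484804 0.00351683] [ 0.09078916 -0.16961237 -0.02150126]
blue [315.5 228.3] [ 286  213   60   56 1097] [0.5031 0.0942 0.076 ] [0.5059 0.0944 0.083 ]
green [468.7  88. ] [ 434   53   69   71 3615] [0.5862 0.0244 0.076 ] [0.5855 0.0275 0.083 ]
green [458.7 206.6] [447 197  25  20 374] [0.5238 0.0157 0.076 ] [0.5257 0.0192 0.083 ]
red [311.6  90.8] [281  57  64  69 667] [0.5771 0.1033 0.076 ] [0.5768 0.1032 0.083 ]
red [593.4 206. ] [582 183  31  65 357] [ 0.5314 -0.0592  0.076 ] [ 0.533  -0.0527  0.083 ]
```

View pics/chk.png

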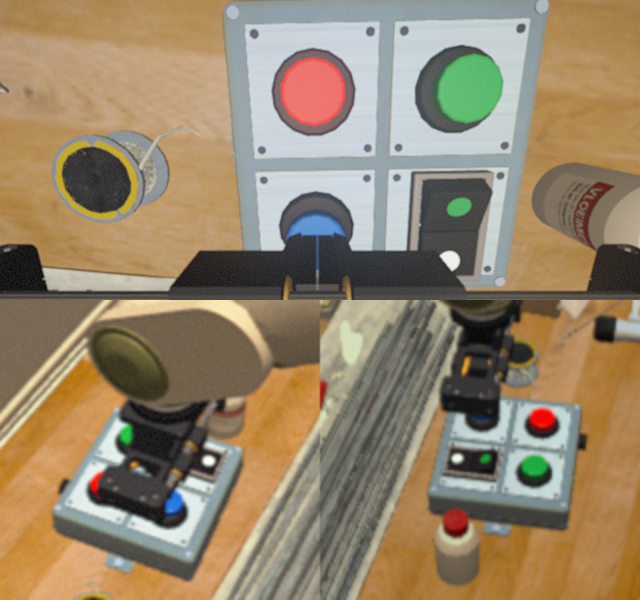

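Top: wrist view with the fingertip over blue at (316,245). Red (313,90) and the rocker (455,225) are clear. Now I'll press blue.

carry_out(rows=[[0,-0.1,0,1.2,0,0,0],[0,-0.1,0,1.7,0,0,0],[0,-0.1,0,2.0,0,0,0],[0,-0.1,0,2.2,0,0,0],[0,-0.1,0,2.35,0,0,0],[0,-0.1,0,2.35,0,0,0],[0,-0.1,0,2.35,0,0,0]])

```text
time: 3.3
eef_pos: [0.4978, 0.0933, 0.0763]
tcp_rot: [3.138, 0.156, -0.001]
force: [-8.2, -1.1, 16.0]
gripper_width: 0.006
grip_force: 7.9
```

carry_out(rows=[[0,0,0,0.05,0,0,0],[0,0,0,0.1,0,0,0],[0,0,0,0.1,0,0,0],[0,0,0,0.1,0,0,0]])

```text
time: 3.7
eef_pos: [0.4979, 0.0933, 0.0762]
tcp_rot: [3.137, 0.157, -0.0]
force: [-11.4, -1.1, 26.2]
gripper_width: 0.0
grip_force: 13.1
```

carry_out(rows=[[0,0,0,-2,0,0,0],[0,0,0,-4,0,0,0],[0,1,4,-4,0,0,0],[0,2.1,8,-4,0,0,0],[0,2.1,8,-4,0,0,0],[0,2.1,8,-4,0,0,0],[0,2.1,8,-4,0,0,0]])

```text
time: 4.4
eef_pos: [0.5265, 0.0166, 0.114]
tcp_rot: [-3.137, -0.157, 0.001]
force: [0.7, 0.3, 0.1]
gripper_width: 0.005
grip_force: 0.0
```

```bash
python3 - <<'E'
from h import *
st=robot.get_state();print(st['time'],st['eef_pos'],st['force'])
a,d=snapshot('wrist');K,P=pose('wrist',st)
for n,c,s in blobs(a,100): print(n,c,s,ray(K,P,*c,.076).round(4))
save('w3',a)
E
```

```text
4.4 [0.52650555 0.01656229 0.11401692] [0.66680707 0.32344972 0.08925147]
blue [190.1 246.7] [ 167  227   55   48 1463] [0.5041 0.0944 0.076 ]
green [315.5 124.6] [ 287   95   58   60 2733] [0.5865 0.0234 0.076 ]
green [317.4 228.5] [307 221  22  16 281] [0.5242 0.0161 0.076 ]
red [175.1 127. ] [ 147   97   58   61 2710] [0.5774 0.1021 0.076 ]
red [528.6 265.8] [ 494  238   71   53 2870] [ 0.512  -0.1209  0.076 ]
```

View pics/w3.png

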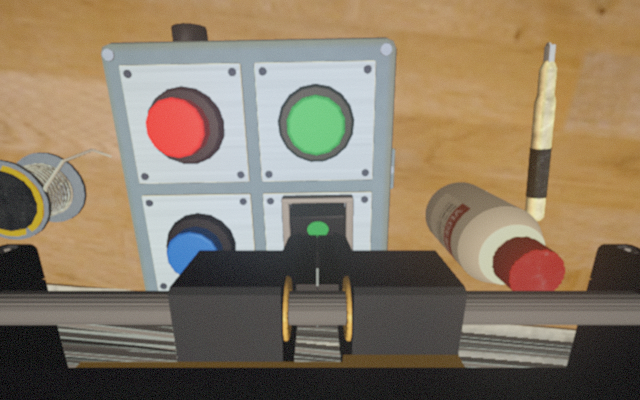

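Green dot at (317,229) is straight ahead of the fingertip, so I'll press it. Blue (190,247) is down.

carry_out(rows=[[0,0,0,2.0,0,0,0],[0,0,0,3.0,0,0,0],[0,0,0,3.5,0,0,0],[0,0,0,3.9,0,0,0],[0,0,0,4.2,0,0,0],[0,0,0,4.4,0,0,0],[0,0,0,4.4,0,0,0],[0,0,0,4.4,0,0,0]])

```text
time: 5.25
eef_pos: [0.5269, 0.0155, 0.0703]
tcp_rot: [3.137, 0.156, -0.0]
force: [0.2, 0.1, 1.6]
gripper_width: 0.005
grip_force: 0.7
```

carry_out(rows=[[0,0,0,0.05,0,0,0],[0,0,0,0.1,0,0,0],[0,0,0,0.1,0,0,0],[0,0,0,0.1,0,0,0]])

```text
time: 5.65
eef_pos: [0.527, 0.0156, 0.0694]
tcp_rot: [3.137, 0.156, 0.0]
force: [0.0, 0.2, 3.5]
gripper_width: 0.01
grip_force: 2.2
```

carry_out(rows=[[0,0,0,0.05,0,0,0],[0,0,0,0.1,0,0,0],[0,0,0,0.1,0,0,0],[0,0,0,0.1,0,0,0]])

```text
time: 6.05
eef_pos: [0.527, 0.0156, 0.0692]
tcp_rot: [3.137, 0.156, 0.001]
force: [-3.8, -0.4, 13.7]
gripper_width: 0.001
grip_force: 6.8
```

carry_out(rows=[[0,0,0,0.06,0,0,0],[0,0,0,0.06,0,0,0],[0,0,0,-2,0,0,0],[0,0,0,-4,0,0,0],[0,3,-0.1,-4,0,0,0],[0,6,-0.2,-4,0,0,0],[0,6,-0.2,-4,0,0,0],[0,6,-0.2,-4,0,0,0],[0,6,-0.2,-4,0,0,0]])

```text
time: 6.95
eef_pos: [0.5854, 0.0237, 0.1078]
tcp_rot: [-3.137, -0.156, 0.003]
force: [1.2, 0.6, 0.2]
gripper_width: 0.005
grip_force: 0.0
```

```bash
python3 - <<'E'
from h import *
st=robot.get_state();print(st['time'],st['eef_pos'],st['force'])
a,_=snapshot('side');b,_=snapshot('scene')
save('s4',cv2.resize(np.hstack([a[110:260,230:390],b[130:280,230:390]]),(800,375),interpolation=cv2.INTER_CUBIC))
E
```

```text
6.95 [0.58543669 0.02367873 0.10776227] [1.24773346 0.58725549 0.18149556]
```

View pics/s4.png

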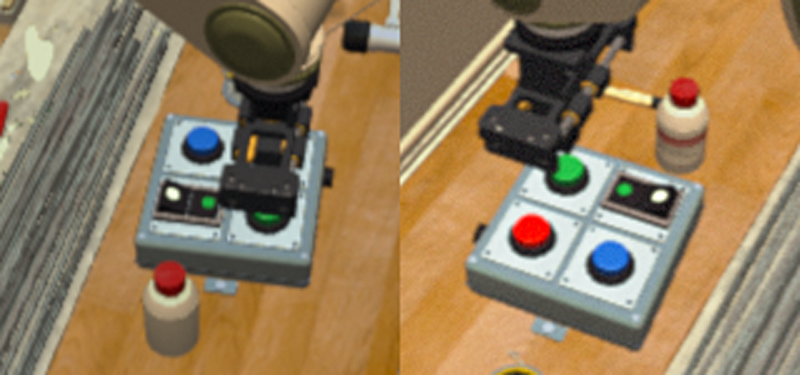

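The rocker now has its white end raised (left 174,193; right 659,197), blue is in, and the tool is over green at (268,215). Now I'll press green.

carry_out(rows=[[0,0,0,2.0,0,0,0],[0,0,0,2.8,0,0,0],[0,0,0,3.2,0,0,0],[0,0,0,3.5,0,0,0],[0,0,0,3.7,0,0,0],[0,0,0,3.8,0,0,0],[0,0,0,3.8,0,0,0],[0,0,0,3.8,0,0,0]])

```text
time: 7.85
eef_pos: [0.5864, 0.0236, 0.0705]
tcp_rot: [3.138, 0.156, 0.0]
force: [-3.0, -1.0, 3.6]
gripper_width: 0.006
grip_force: 2.1
```

carry_out(rows=[[0,0,0,0.05,0,0,0],[0,0,0,0.1,0,0,0],[0,0,0,0.1,0,0,0],[0,0,0,0.1,0,0,0]])

```text
time: 8.25
eef_pos: [0.5865, 0.0236, 0.0703]
tcp_rot: [3.137, 0.156, 0.001]
force: [-5.7, -0.3, 12.7]
gripper_width: 0.005
grip_force: 6.0
```

carry_out(rows=[[0,0,0,0.06,0,0,0],[0,0,0,0.06,0,0,0],[0,0,0,0.06,0,0,0],[0,0,0,-2,0,0,0],[0,0,0,-6,0,0,0],[0,0,0,-10,0,0,0],[0,-3,0,-14,0,0,0],[0,-6,0,-17,0,0,0],[0,-6,0,-17,0,0,0],[0,-6,0,-17,0,0,0],[0,-6,0,-17,0,0,0]])

```text
time: 9.35
eef_pos: [0.527, 0.0177, 0.2379]
tcp_rot: [-3.137, -0.156, 0.002]
force: [-0.7, 0.6, 0.0]
gripper_width: 0.002
grip_force: 0.0
```

```bash
python3 - <<'E'
from h import *
st=robot.get_state();print(st['time'],st['eef_pos'],st['force'])
a,d=snapshot('wrist');K,P=pose('wrist',st);save('w5',a)
for n,c,s in blobs(a,100):
    u,v=c.round().astype(int);z=np.median(d[v-3:v+4,u-3:u+4]);p=P[:3,:3]@(np.linalg.inv(K)@[u,v,1]*z)+P[:3,3];print(n,c,p.round(4))
E
```

```text
9.35 [0.5270115  0.01770753 0.23786831] [-0.6677025   0.55039431  0.02530564]
blue [240.  199.8] [0.4982 0.0928 0.0759]
green [317.3 117.4] [0.5865 0.0235 0.0758]
green [318.2 179.6] [0.525  0.0165 0.0698]
red [231.5 118.8] [0.5769 0.1027 0.0758]
red [445.1 202.9] [ 0.5238 -0.0989  0.1081]
```

View pics/w5.png

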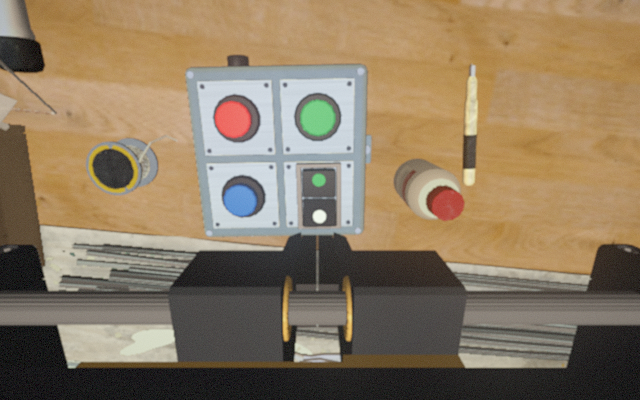

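The depth readings give blue (240,200) at 76 mm, fully in. The green dot (318,180) is at about 69.8 mm, so the rocker is over. The start button (317,117) is back out at 76 mm, and the loose items haven't moved.

```bash
python3 -c "
from bench import job_done
print(job_done())"
```

```text
the job is handed in; nothing more can be done
None
```

The job is handed in: the blue plunger is fully in, the rocker is fully over, and the green start button was pressed and has sprung back; the arm is clear, and the red button and loose items were left alone.

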